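# Mount a gauge rod between bench centres and record it

### The job

Take the steel gauge rod from its slanted stand and mount it between the two cup centres of the bench fixture: one end in the headstock cup, then slide the tailstock up gently until both rod ends are fully home and the two cups alone carry the rod, clear of the V rests; do not force it, and let go. Then press the large key of the sloped readout fully down and release it, and after that the small key, one at a time. Leave everything else on the desk where it is.

Things in the scene. Friction and masses are not known exactly. Their poses are not given: they have to be found in the camera images.
- rod: Turned steel gauge rod, 180 mm long, about 0.45 kg, both ends alike. Middle 140 mm is 24 mm in diameter, then 18 mm necks; the last 9 mm at each end taper to a 9 mm flat tip. Origin at its centre, x along its length. Starts in the stand, sloping at 35 degrees, lower tip on the stand's stop; grip it on the thick middle, where both sides are free
- stand: Fixed aluminium stand, foot 170 x 70 mm, origin under the foot's middle, x axis towards the side where the rod is higher. The rod's centre starts 85 mm above the origin, its axis 35 degrees from level in the xz plane. Two V saddles hold it 45 mm either side of its centre (78 mm free between), reaching not quite to its mid-height. May stand left or right, swapped with the readout
- bench: Fixed bench-centres fixture, steel bed 110 x 400 x 20 mm, origin under the bed; y axis runs from headstock to tailstock. The line of centres is at x 0, z 75 mm. Headstock: grey block to 105 mm height, y -174 to -124 mm. Its steel cup faces +y on a hand-set, clamped quill: its rim is anywhere from y -105 to -85 mm and is not reported: look or feel for it
- rest_mid (a point): Point on the line of centres midway between the two black V rests (bench y -18.5 mm, z 75 mm). The rests, 10 mm thick along y, 36 mm wide, stand 51.5 mm either side of it and hold the rod level with its axis 4 mm below the line of centres; the cups lift the rod onto the line as the tailstock is pushed home. A mounted rod's centre is at bench y -30 to -10 mm
- tail_seat (a point): Where a rod's tip comes when home in the tailstock cup: on the line of centres, 15 mm inside the rim (90 mm from a mounted rod's centre); moves with the tailstock (bench y 60 mm + joint tail). Both cups are conical: 24 mm wide inside at the rim, narrowing to 8 mm at 16 mm depth; 33 mm over the outside of the rim
- tail (a joint): Travel of the tailstock along bench y, m, positive = away from the headstock, limits -0.03 and 0.10. Starts at 0.075 to 0.095; home on a mounted rod it reads 0 to 0.02 by the quill's setting. Slides with about 3 N of friction and stays where left. Pushing the rod along the rests and up into both cups takes up to 12 N in all; once home resistance rises steeply, 15 N is plenty
- tail_grip (a point): Point on the steel grip block on top of the tailstock, 127 mm above the table, 21 mm below the block's top. The grip block is 14 mm thick along the slide, 30 mm across it, and stands 40 mm above the grey tailstock block (108 mm high over the table, 40 mm long along the slide). It lies 26 mm towards bench +y from tail_seat
- readout: Fixed white desk console, 120 mm deep (x) x 150 mm wide (y), origin under its middle. Its face slopes at 25 degrees, low towards -x (robot side) at 30 mm, high at 86 mm; a dark display in the upper half, two black keys in the lower half
- key_large_top (a point): Centre of the top of the large round key, 36 mm in diameter, at the readout's +y side. It moves 6 mm along the normal of the sloped face (25 degrees from vertical, leaning to the readout's -x) against a spring, 5 N when fully down. The point moves with the key. Keys are 72 mm apart
- key_small_top (a point): Centre of the top of the small round key, 22 mm in diameter, at the readout's -y side; same travel, direction and spring
- key_large (a joint): Depression of the large key, 0 to 0.006 m
- key_small (a joint): Depression of the small key, 0 to 0.006 m
- screwdriver: Bystander: loose black screwdriver, 190 mm, lying in front of the fixture
- mouse: Bystander: loose black computer mouse, 100 x 60 x 31 mm, in front of the fixture
- marker: Bystander: loose white and blue marker pen, 130 mm, beyond the fixture
- mug: Bystander: loose white mug, 80 mm wide, 90 mm high, beyond the fixture
- tape: Bystander: loose roll of tape lying flat, 70 mm diameter, 20 mm high
- carton: Bystander: loose cardboard carton 80 x 120 x 45 mm
- jar: Bystander: loose white jar with black lid, 60 mm wide, 75 mm high
Things that resemble listed ones, but are neither listed nor needed, are in the scene too. What is shaped like the rod but purple is not meant.

How it is judged:
On the way, in this order (a step that is already met when the one before it is completed fails the run):
1. the rod is carried between both cups, home at both ends, and the gripper has let go (z of rod in the frame of bench between 0.0735 and 0.077 m and x of rod in the frame of bench between -0.002 and 0.002 m and angle between the x axis of rod and the y axis of bench, either way round below 0.02 rad and distance between rod and tail_seat below 0.0925 m and contact force between the fingers and rod below 0.1 N and contact force between the fingers and bench below 0.1 N), for 0.2 s.
2. the large key is pressed down (at least 4 of its 6 mm), the small key up (value of joint key_large above 0.004 m and value of joint key_small below 0.002 m), for 0.02 s.
3. then the small key is pressed down (at least 4 of its 6 mm), the large key up again (value of joint key_small above 0.004 m and value of joint key_large below 0.002 m), for 0.02 s.
At the end, for the whole second after the job is handed in: The rod is carried between the two cups, at rest: its centre within 2 mm of the line of centres sideways and no more than 1.5 mm below or 2 mm above it, its axis within 0.02 rad of the line, its centre less than 92.5 mm from the tailstock seat; both keys are up again (less than 2 mm down) (z of rod in the frame of bench between 0.0735 and 0.077 m and x of rod in the frame of bench between -0.002 and 0.002 m and angle between the x axis of rod and the y axis of bench, either way round below 0.02 rad and distance between rod and tail_seat below 0.0925 m and value of joint each of key_large, key_small below 0.002 m and linear speed of rod below 0.01 m/s); the robot touches nothing.
It fails at once if the rod is forced: contact forces between the rod and the fixture add up to more than 45 N (contact force between rod and bench above 45 N).
It fails at once if both keys are down at once (value of joint each of key_large, key_small above 0.003 m).
It fails at once if a bystander is moved by more than 30 mm (distance of any of screwdriver, mouse, marker, mug, tape, carton, jar from where it was at the start of the episode above 0.03 m).
It also fails if it takes over 58 s, if anything falls off the work surface, if the arm or the gripper's body presses on something with over 40 N, if the wrist force passes 120 N, or if a joint passes its speed limit or range.

### The arm

A 6-joint arm with a two-finger parallel gripper is mounted at the origin on the work surface. World frame = base frame: x ahead of the robot, y to its left, z up, the work surface at z = 0. Lengths are in m, angles in rad, forces in N, time in s.
With the tool pointing down it reaches from about 0.275 to 0.875 m from the base axis. Payload 12.5 kg.
Tool frame: the origin (TCP) lies between the finger pads; the fingertips stand 19 mm ahead of it and the grasp point (between the pads) is the TCP; z points along the fingers, y is the line along which they close (so a half turn about z gives the same grasp; the last joint's range is limited). The gripper opens to 85 mm and grips with 20 to 120 N. Pads are 22 mm wide; open, the fingers measure 114 mm over their backs; the gripper's body (76 mm by 85 mm) begins 54 mm behind the grasp point. The pads swing forward as they close: fully open they stand 13 mm farther back than shut.
Start: joints at [-0.085, 0.351, 1.652, -0, 1.139, -0.085], TCP at [0.55, 0, 0.25] pointing down, gripper open.
Joint ranges: [-2.75, 2.75], [-0.79, 2.1], [0.01, 2.65], [-1.57, 4.71], [0.07, 3.14], [-2.87, 2.87]. Speed limits (rad/s): [2.22, 2.22, 2.79, 3.14, 3.14, 3.14].

### API

Orientations are given as a rotation vector (axis times angle).
In Python, from rig import robot, eyes, finish_job gives the robot as it stands.
- The arm moves only by the shell command python3 -m crank 'ROWS' [FORCE]. ROWS is JSON, a list of rows, each a list of 7 numbers: the shift along the world's x, y, z each as a share of 0.12 m, from -1 to 1, then the turn, a rotation vector about the world's x, y, z each as a share of pi/2 rad, from -1 to 1, then the opening, from -1 (shut) to 1 (fully open). In form: [[tx, ty, tz, rx, ry, rz, gripper], ...]. A call has 1 to 8 rows; each row is the pose to reach, as a shift and turn from the pose commanded when the call began; what a row does not reach only later rows make up. A row lasts 1/12 s, in which the tool goes at most 41.7 mm and 7.16 degrees, less where a joint would pass 70% of its speed; a pose out of reach is approached as far as the arm can. A call with a number of a shift or a turn outside -1 to 1 is refused whole. A call with a gripper value outside its range is refused whole. The fingers move at their own pace and stop on an object; FORCE is the grip in N (left out, the last holds). Time passes only in rows, so rows that repeat a pose let the fingers close. It gives the time, the measured TCP pose, the force, the opening and the grip force at its end, in the units of the state.
- robot.get_state(): the state, without advancing time (a new reading comes with each control period).
- eyes.grab_frame(name): name is "scene" or "side" or "wrist"; returns the picture (420x560x3 uint8, red, green, blue); there is no depth.
- eyes.get_calibration(name): a dict with "K" (3x3 intrinsics, pixels), "world_to_cam" (4x4, takes a point from world to camera coordinates). Camera axes: x right, y down, z forward; pixel columns grow to the right and rows downward; lengths in m; the calibration is good to about 2 mm. A picture is of the moment at which its call begins: read the wrist's pose just before it. get_calibration takes no time and is no camera call; for the wrist camera it gives the pose at the moment of the call.
- finish_job(): hands the job in; it is judged then, once.
Trained networks look in the newest picture that a camera, given by its name, has taken for a name from the list of things; names that differ only in an ending like _2 or _b are one class to them, and where a whole thing is asked for, a point or a joint stands for the part that bears it (a point fixed in the world has none). Each returns a list of dicts, best first, with "p" (0 to 1); they miss things now and then, are a little off and sometimes report something else, mostly with a low value. They report only what shows in the picture. A call takes as long as a camera call. They do not tell look-alikes from the thing itself.
- eyes.trace(thing, camera): "mask" (420x560 bool, what is visible of it) and "rect" ([left, top, width, height] in pixels, round what is visible of it).
The state is a dict: "clock": time; "joints": joint angles; "joint_vel": joint speeds; "joint_torque": joint torques, N m; "position": TCP position; "eef_rot": TCP orientation; "wrist_force": force on the tool from outside, world axes, zero at the start; "torque": the same for the moment, N m; "width": opening from 0.0 (shut) to 1.0 (fully open); "finger_force": force on a finger pad.
Only numpy, scipy, OpenCV 4.12 (cv2) and the standard library are available. Lean on these libraries where they do the work, as an engineer would, in place of code of your own. Each camera call takes 0.05 s, during which the arm holds its last target. There are 200 camera calls.

## Working session

There is one attempt and no reset: what is moved stays moved. The work goes in short steps, Python scripts to look and compute and a shell command to move; the robot and the scene stay as the last step left them, time stands still between calls to the robot, and variables do not carry over. Pictures are saved under pics/ and viewed, at most 10 in all, crops included, and the job is handed in when it is done.

```bash
ls; mkdir -p pics; cat > h.py <<'E'
import numpy as np, cv2
from rig import robot, eyes, finish_job
def save(n,im): cv2.imwrite('pics/'+n+'.png',im[:,:,::-1])
def ray(cam,u,v):
    c=eyes.get_calibration(cam) if isinstance(cam,str) else cam
    T=np.array(c['world_to_cam']);R=T[:3,:3];o=-R.T@T[:3,3]
    return o,R.T@np.linalg.inv(c['K'])@np.array([u,v,1.])
def onz(cam,u,v,z):
    o,d=ray(cam,u,v);return o+d*(z-o[2])/d[2]
def proj(cam,P):
    c=eyes.get_calibration(cam) if isinstance(cam,str) else cam
    p=np.array(c['world_to_cam'])@np.append(P,1);q=np.array(c['K'])@p[:3];return q[:2]/q[2]
E
python3 - <<'E'
from h import *
a=eyes.grab_frame('scene');b=eyes.grab_frame('side')
save('scene0',a);save('side0',b)
for cam in('scene','side'):
    c=eyes.get_calibration(cam);T=np.array(c['world_to_cam']);print(cam,(-T[:3,:3].T@T[:3,3]).round(3),T[:3,:3].round(2).tolist(),np.array(c['K'])[0,0])
    for t in['rod','stand','bench','readout','key_large','key_small','tail','tail_grip']:
        try:
            for r in eyes.trace(t,cam)[:3]:
                m=np.argwhere(r['mask']).mean(0);print(t,round(r['p'],2),r['rect'],m[::-1].round(1))
        except Exception as e: print(t,e)
print(robot.get_state()['clock'])
E
```

```text
pics
scene [1.186 0.284 1.044] [[-0.46, 0.89, 0.01], [0.68, 0.35, -0.65], [-0.58, -0.29, -0.76]] 451.36541825709185
rod 0.84 [221.4, 138.7, 50.0, 9.0] [248.8 142.9]
rod 0.66 [192.8, 168.4, 38.4, 11.0] [210.8 173.4]
rod 0.55 [161.3, 132.7, 53.4, 22.2] [184.7 144.3]
stand 0.76 [186.0, 170.1, 56.8, 43.6] [212.4 191.2]
bench 0.58 [221.2, 224.3, 146.9, 116.6] [293.1 283.2]
readout 0.74 [396.6, 240.7, 60.6, 57.3] [426.2 270.4]
readout 0.67 [326.0, 224.6, 29.5, 31.1] [338.9 241.6]
key_large 0.43 [191.2, 168.6, 41.1, 9.6] [210.9 173.4]
key_small 0.63 [413.6, 242.9, 10.2, 8.3] [416.2 247. ]
tail 0.65 [330.7, 284.2, 26.6, 42.1] [344.4 305.2]
tail_grip 0.98 [330.2, 281.6, 33.4, 46.3] [344.4 304.7]
side [-0.091 -0.902  1.038] [[0.8, -0.59, -0.01], [-0.41, -0.55, -0.72], [0.43, 0.59, -0.69]] 432.68338105533167
rod 0.98 [217.2, 314.3, 63.8, 23.9] [248.4 324.5]
rod 0.94 [288.5, 350.0, 72.3, 13.9] [324.8 355. ]
rod 0.75 [293.2, 239.3, 49.0, 44.4] [315.9 260.8]
bench 0.63 [254.6, 135.7, 80.3, 90.9] [294.1 189.4]
readout 0.62 [173.9, 136.5, 53.0, 46.5] [202.8 161.1]
key_large 0.43 [184.0, 151.6, 7.9, 9.0] [186.8 156.1]
key_large 0.32 [368.5, 232.4, 20.1, 32.3] [378.4 248.8]
tail 0.78 [261.2, 137.8, 20.1, 27.4] [271.2 154.7]
tail_grip 0.71 [290.7, 239.5, 49.5, 46.9] [314.4 262.2]
tail_grip 0.64 [262.9, 136.9, 18.0, 29.8] [271.3 154.5]
0.9
```

View pics/scene0.png

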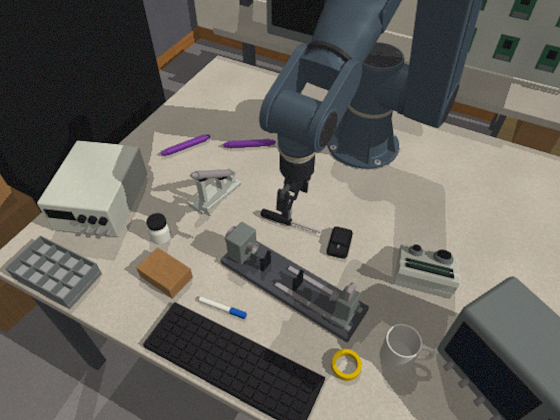

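View pics/side0.png

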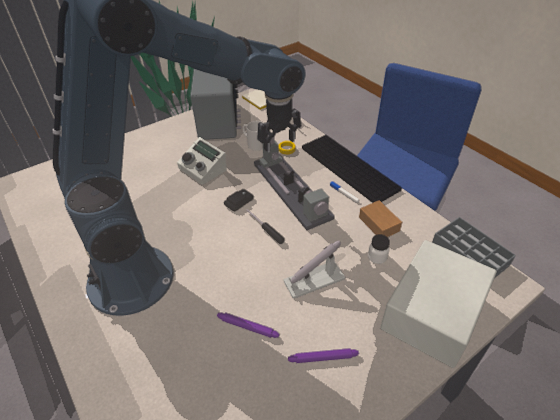

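Scene view: the grey rod lies on its stand at (212,174). The look-alikes are two purple rods at (186,145) and (249,143); in the side view those are (248,325) and (325,355), and the real rod is (316,261). I choose the grey one on the stand. The bench is at (293,283), the readout at (427,268), with the tailstock at (345,305) and the headstock at (240,243).

```bash
python3 - <<'E'
from h import *
a=cv2.imread('pics/scene0.png');b=cv2.imread('pics/side0.png')
def cr(im,x,y,w,h): return cv2.resize(im[y:y+h,x:x+w],(400,300),interpolation=cv2.INTER_CUBIC)
out=np.vstack([np.hstack([cr(a,170,150,80,60),cr(b,270,230,93,70)]),np.hstack([cr(a,215,218,160,120),cr(b,240,130,120,100)])])
cv2.imwrite('pics/c1.png',out)
# rod centroid triangulation
o1,d1=ray('scene',210.8,173.4);o2,d2=ray('side',315.9,260.8)
A=np.stack([d1,-d2],1);s=np.linalg.lstsq(A,o2-o1,rcond=None)[0];print('rod',o1+d1*s[0],o2+d2*s[1])
o1,d1=ray('scene',344.4,305);o2,d2=ray('side',271.3,154.6)
A=np.stack([d1,-d2],1);s=np.linalg.lstsq(A,o2-o1,rcond=None)[0];print('tailgrip',o1+d1*s[0],o2+d2*s[1])
print('ro',onz('scene',426,270,.05),onz('side',202.8,161,.05))
E
```

```text
rod [ 0.43447032 -0.32851079  0.08984425] [ 0.43421419 -0.32823538  0.08986907]
tailgrip [0.64085131 0.18393159 0.06033485] [0.64111986 0.18364301 0.06021546]
ro [0.44381439 0.33349753 0.05      ] [0.42196093 0.31638405 0.05      ]
```

View pics/c1.png

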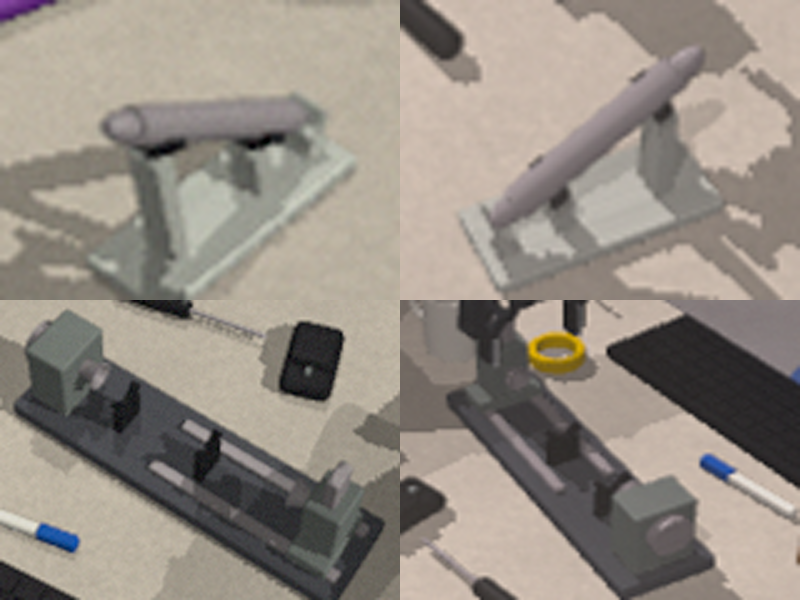

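The grey rod's high end is at scene (194,175) and side (337,244); its low end is at scene (230,171) and side (293,280). It is clearly grey, on a slanted stand with its saddles. The headstock (quill) is at the far-right y end.

```bash
cat >> h.py <<'E'
def tri(*obs):
    A=np.zeros((3,3));b=np.zeros(3)
    for cam,u,v in obs:
        o,d=ray(cam,u,v);d=d/np.linalg.norm(d);M=np.eye(3)-np.outer(d,d);A+=M;b+=M@o
    return np.linalg.solve(A,b)
E
python3 - <<'E'
from h import *
hi=tri(('scene',194.4,175),('side',337.4,244));lo=tri(('scene',230,171),('side',292.6,279.5))
d=hi-lo;print('hi',hi,'lo',lo,np.linalg.norm(d),'yaw',np.degrees(np.arctan2(d[1],d[0])),'slope',np.degrees(np.arctan2(d[2],np.hypot(*d[:2]))))
f=lambda u,v:onz('scene',215+u*.4,218+(v-300)*.4,.02)
g=lambda u,v:onz('side',240+u*.3-120,130+(v-300)/3,.02)
A,B,C=f(15,405),f(330,598),f(382,522);print(A,B,C,np.linalg.norm(A-B),np.linalg.norm(B-C),'yaw',np.degrees(np.arctan2(*(B-A)[[1,0]])))
D,E_,F=g(445,395),g(628,595),g(712,558);print(D,E_,F,np.degrees(np.arctan2(*(D-E_)[[1,0]])),np.linalg.norm(D-E_))
for t in['bench','readout']:
  pass
c=eyes.get_calibration('wrist');T=np.array(c['world_to_cam']);print((-T[:3,:3].T@T[:3,3]).round(4),T[:3,:3].round(3).tolist(),c['K'])
s=robot.get_state();print(s['position'],s['eef_rot'],s['clock'])
E
```

```text
hi [ 0.49553074 -0.34116824  0.13142697] lo [ 0.36288038 -0.3118191   0.04362633] 0.16176044142239113 yaw -12.475814831153645 slope 32.87321723205564
[ 0.64557221 -0.16890106  0.02      ] [0.69569954 0.21757866 0.02      ] [0.59618898 0.23409803 0.02      ] 0.38971697627289487 0.10087240403752214 yaw 82.60985891928196
[0.59092024 0.23265228 0.02      ] [ 0.53908328 -0.16742863  0.02      ] [ 0.64156787 -0.17359058  0.02      ] 82.6175318693605 0.40342509570502794
[0.5506 0.0827 0.374 ] [[1.0, 0.0, 0.0], [0.0, -0.946, 0.323], [0.0, -0.323, -0.946]] [[354.63560166   0.         281.13649023]
 [  0.         354.63560166 213.06083905]
 [  0.           0.           1.        ]]
[5.49980132e-01 1.21851173e-05 2.50310390e-01] [ 2.22142836e+00  2.22140873e+00 -2.68394496e-05] 0.9
```

```bash
python3 - <<'E'
from h import *
w=eyes.grab_frame('wrist');save('w0',w)
for t in['bench','rod','tail']:
    for r in eyes.trace(t,'wrist')[:3]: print(t,r['p'],r['rect'])
E
python3 -m crank '[[-0.3,-0.34,0,0,0,0,1],[-0.6,-0.68,0,0,0,0,1],[-0.95,-1,0,0,0,0,1]]'
```

```text
bench 0.95 [273.7, 0.8, 170.4, 369.4]
bench 0.28 [381.2, 0.0, 39.0, 3.6]
tail 0.69 [380.3, 0.0, 39.6, 1.5]
clock: 1.35
position: [0.4641, -0.0923, 0.2501]
eef_rot: [2.22, 2.223, -0.0]
wrist_force: [1.7, -0.4, -0.7]
width: 1.001
finger_force: 0.0
```

View pics/w0.png

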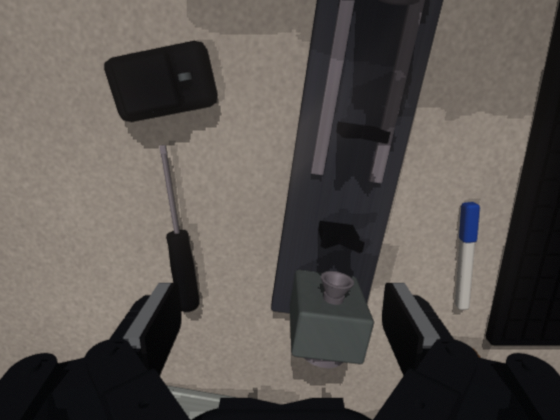

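The wrist view shows the bench bed with edges from (317,0) to (272,310) on the left and (441,0) to (372,312) on the right. The headstock block is at (330,318), its cup rim at about (337,277), and the rests at (362,132) and (341,235).

```bash
python3 - <<'E'
from h import *
s=robot.get_state()
c=eyes.get_calibration('wrist');T=np.array(c['world_to_cam']);p0=np.array([.54998,0,.25031])
C=-T[:3,:3].T@T[:3,3]+p0-np.array(s['position']);T0=T.copy();T0[:3,3]=-T[:3,:3]@C;c0=dict(K=c['K'],world_to_cam=T0);np.save('w0.npy',T0)
L1,L2,R1,R2=[onz(c0,u,v,.02) for u,v in[(317,0),(272,310),(441,0),(376,290)]]
for a,b in((L1,L2),(R1,R2)): print(a,b,np.degrees(np.arctan2(*(a-b)[[1,0]])))
n=np.array([np.cos(np.radians(-7.4)),np.sin(np.radians(-7.4))])
print('off',[p[:2]@n for p in(L1,L2,R1,R2)])
for u,v in[(292,272),(350,276),(371,323),(296,313)]: print('head top',onz(c0,u,v,.105))
for u,v in[(320,279),(354,279)]: print('rim side',onz(c0,u,v,.075))
print('rim top',onz(c0,337,273,.0915))
print(onz(c0,362,125,.06),onz(c0,341,225,.06))
print('scene head corner bed',L2)
E
python3 -m crank '[[-0.1,-0.35,0,0,0,0,1],[-0.25,-0.7,0,0,0,0,1],[-0.25,-1,0,0,0,0,1],[-0.25,-1,0,0,0,0,1]]'
python3 -m crank '[[0,-0.35,0,0,0,0,1],[0,-0.7,0,0,0,0,1],[0,-1,0,0,0,0,1],[0,-1,0,0,0,0,1]]'
python3 - <<'E'
from h import *
print(robot.get_state()['position'],robot.get_state()['joints'])
w=eyes.grab_frame('wrist');save('w1',w)
for t in['rod','stand']:
    for r in eyes.trace(t,'wrist')[:3]:
        m=r['mask'];print(t,r['p'],r['rect'],np.argwhere(m).mean(0)[::-1],cv2.minAreaRect(np.argwhere(m)[:,::-1].astype(np.float32)))
E
```

```text
[0.58185038 0.15885608 0.02      ] [ 0.54035991 -0.15752981  0.02      ] 82.52893339092395
[0.69040969 0.15904596 0.02      ] [ 0.6590573 -0.1307795  0.02     ] 83.8259350718503
off [np.float64(0.5565442753177068), np.float64(0.5561484873606146), np.float64(0.6641749637019211), np.float64(0.6704119470274627)]
head top [ 0.56004525 -0.06218249  0.105     ]
head top [ 0.60959848 -0.06593016  0.105     ]
head top [ 0.63149115 -0.11331602  0.105     ]
head top [ 0.56406707 -0.102932    0.105     ]
rim side [ 0.58784311 -0.08575646  0.075     ]
rim side [ 0.62020176 -0.08570588  0.075     ]
rim top [ 0.60075089 -0.07038911  0.0915    ]
[0.62038478 0.05577127 0.06      ] [ 0.60745738 -0.03648122  0.06      ]
scene head corner bed [ 0.54035991 -0.15752981  0.02      ]
clock: 1.68
position: [0.4342, -0.217, 0.2507]
eef_rot: [2.225, 2.215, -0.001]
wrist_force: [0.6, 1.0, -0.4]
width: 1.0
finger_force: 0.0
clock: 2.02
position: [0.4347, -0.3367, 0.2502]
eef_rot: [2.224, 2.216, -0.001]
wrist_force: [-0.8, 0.3, -0.8]
width: 1.0
finger_force: 0.0
[ 0.43472116 -0.33673124  0.25016596] [-7.43281747e-01  3.49900666e-01  1.65327671e+00 -1.07485384e-03
  1.13666934e+00 -7.39461070e-01]
rod 0.88 [98.2, 295.7, 136.8, 72.2] [173.58997361 334.97044855] ((165.53610229492188, 331.4239501953125), (150.7802276611328, 22.87657928466797), 25.387907028198242)
rod 0.76 [0.0, 117.4, 110.2, 131.5] [ 50.60090042 184.09745763] ((49.59089279174805, 184.2457275390625), (171.14248657226562, 26.28873062133789), 49.14462661743164)
rod 0.61 [200.9, 146.3, 180.3, 84.7] [292.48629865 191.32942812] ((290.8916931152344, 189.5452880859375), (191.79457092285156, 31.930179595947266), 22.30620574951172)
stand 0.67 [191.2, 113.9, 179.3, 113.1] [277.80967051 157.32279668] ((274.5000305175781, 166.50003051757812), (168.2332000732422, 86.64641571044922), 18.434947967529297)
```

View pics/w1.png

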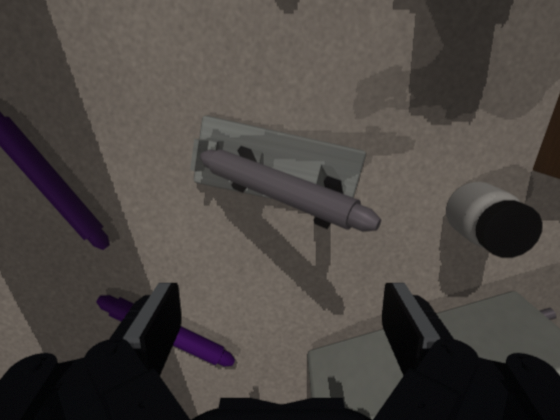

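```bash
python3 - <<'E'
from h import *
from scipy.optimize import least_squares
c=eyes.get_calibration('wrist')
a=np.radians(35)
def ax(y): return np.array([np.cos(a)*np.cos(y),np.cos(a)*np.sin(y),np.sin(a)])
r=[x for x in eyes.trace('rod','wrist')];m=min(r,key=lambda x:abs(np.argwhere(x['mask']).mean(0)[1]-290)+abs(np.argwhere(x['mask']).mean(0)[0]-190))['mask']
pts=np.argwhere(m)[:,::-1].astype(float)
# simulate the silhouette: project sampled surface, compare centroid + principal axis + extents
def sil(p):
    C=np.array([p[0],p[1],.085]);x=ax(p[2]);u=np.cross([0,0,1],x);u/=np.linalg.norm(u);v=np.cross(x,u)
    im=np.zeros((420,560),np.uint8)
    for s0,r0,s1,r1 in[(-.09,.0045,-.081,.009),(-.081,.009,-.07,.009),(-.07,.012,.07,.012),(.07,.009,.081,.009),(.081,.009,.09,.0045)]:
        P=[proj(c,C+x*s+r*(np.cos(t)*u+np.sin(t)*v)) for s,r in((s0,r0),(s1,r1)) for t in np.linspace(0,6.28,16)]
        cv2.fillConvexPoly(im,cv2.convexHull(np.array(P,np.float32)*16).astype(np.int32),1,shift=4)
    return im
def feat(q):
    mu=q.mean(0);w,V=np.linalg.eigh(np.cov((q-mu).T));d=V[:,1]*np.sign(V[0,1]);return np.array([*mu,np.arctan2(d[1],d[0])*100])
f0=feat(pts)
g=lambda p:feat(np.argwhere(sil(p))[:,::-1].astype(float))-f0
s=least_squares(g,[.434,-.328,-.22],diff_step=.01);p=s.x
im=sil(p);print(p[:2],np.degrees(p[2]),s.fun,'iou',(im&m).sum()/(im|m).sum())
R=lambda h:onz
w=eyes.get_calibration('wrist')
I=cv2.imread('pics/w0.png')[215:385,245:400];J=cv2.imread('pics/w1.png')
cv2.imwrite('pics/c2.png',cv2.resize(I,None,fx=3.5,fy=3.5,interpolation=cv2.INTER_CUBIC))
E
```

```text
[ 0.43285822 -0.32287255] -12.344999776185709 [-0.05625557  0.04405006 -0.05346255] iou 0.9432477992133358
```

View pics/c2.png

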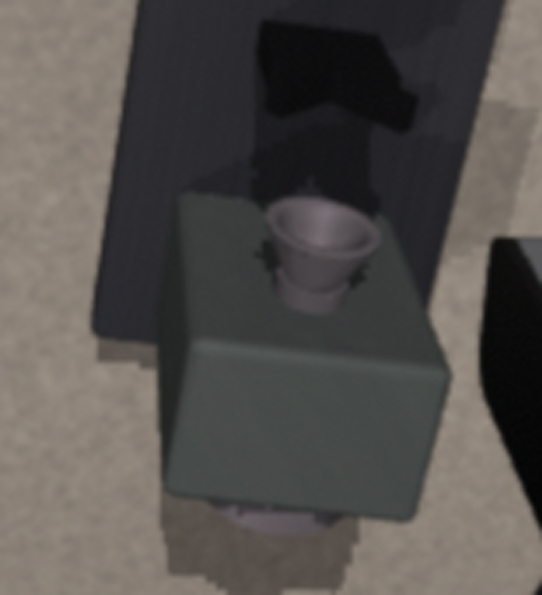

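Crop: the headstock front top edge runs (190,342)–(448,372), and its back top edge (168,492)–(412,520). The cup rim ellipse is centred at about (322,228) in the crop, which is (337,280) in the frame. Next I fit the bench pose.

```bash
cat >> h.py <<'E'
def delta(P,rotvec_or_R=None):
    """remaining shift /0.12 and turn /(pi/2) to target"""
    from scipy.spatial.transform import Rotation as Ro
    s=robot.get_state();d=(np.array(P)-s['position'])/.12
    R0=Ro.from_rotvec(s['eef_rot']);r=np.zeros(3) if rotvec_or_R is None else (rotvec_or_R*R0.inv()).as_rotvec()/(np.pi/2)
    return d.round(3),r.round(3)
E
python3 - <<'E'
from h import *
from scipy.optimize import least_squares
from scipy.spatial.transform import Rotation as Ro
c=dict(K=eyes.get_calibration('wrist')['K'],world_to_cam=np.load('w0.npy'))
f=lambda u,v:(245+u/3.5,215+v/3.5)
def W(p,x,y,z):
    n=np.array([np.cos(p[2]),np.sin(p[2])]);t=np.array([-n[1],n[0]]);return np.append(p[:2]+n*x+t*y,z)
def res(p):
    w,ry=p[3],p[4]
    ob=[(-w,-.124,.105,f(190,342)),(w,-.124,.105,f(448,372)),(-w,-.174,.105,f(168,492)),(w,-.174,.105,f(412,520)),(-w,-.124,.02,f(180,193)),(-.055,-.2,.02,f(93,332)),(-.055,.02,.02,f(140,0))]
    r=[proj(c,W(p,x,y,z))-np.array(q) for x,y,z,q in ob[:-1]]
    th=np.linspace(0,6.28,60);E=np.array([proj(c,W(p,.0165*np.cos(t),ry,.075+.0165*np.sin(t))) for t in th])
    r.append(np.array([E[:,0].min()-f(265,0)[0],E[:,0].max()-f(381,0)[0]]));r.append(np.array([E[:,1].min()-f(0,197)[1],0]))
    for v in((317,0),(272,310)):
        q=onz(c,*v,.02);n=np.array([np.cos(p[2]),np.sin(p[2])]);r.append(np.array([((q[:2]-p[:2])@n+.055)*1000,0]))
    return np.concatenate(r)
s=least_squares(res,[.614,.11,-.13,.036,-.095],loss='soft_l1');p=s.x
print(p[:2],np.degrees(p[2]),p[3:],res(p).round(1))
np.save('bench.npy',p)
for y in(-.0185,):print('restmid',W(p,0,y,.075))
# grasp pose
y=np.radians(-12.3);a=np.radians(35)
ax=np.array([np.cos(a)*np.cos(y),np.cos(a)*np.sin(y),np.sin(a)]);ty=np.array([-np.sin(y),np.cos(y),0])
tz=np.cross(ax,ty);tz=-tz if tz[2]>0 else tz;tx=np.cross(ty,tz)
R=Ro.from_matrix(np.stack([tx,ty,tz],1));C=np.array([.4329,-.3229,.085]);np.save('graspR.npy',R.as_rotvec())
print('tz',tz,'tx',tx,'pre',C-tz*.1)
print(delta(C-tz*.1,R),delta(C,R))
E
```

```text
[0.61793808 0.01663841] -7.6620389636524875 [ 0.03325666 -0.10416287] [ 1.7 -0.8  1.5 -0.8 -0.2  1.9  0.1  1.7  0.5 -3.  -2.5 12.3 -0.9  0.5
 -0.   0.   0.3  0.   1.3  0. ]
restmid [ 0.61547148 -0.00169642  0.075     ]
tz [ 0.56041032 -0.12218921 -0.81915204] tx [-0.80034888  0.17450428 -0.57357644] pre [ 0.37685897 -0.31068108  0.1669152 ]
(array([-0.485,  0.168, -0.694]), array([-0.327, -0.264,  0.834])) (array([-0.018,  0.066, -1.376]), array([-0.327, -0.264,  0.834]))
```

```bash
python3 -m crank '[[-0.15,0.05,0,-0.327,-0.264,0.834,1],[-0.3,0.1,0,-0.327,-0.264,0.834,1],[-0.485,0.168,-0.1,-0.327,-0.264,0.834,1],[-0.485,0.168,-0.1,-0.327,-0.264,0.834,1],[-0.485,0.168,-0.2,-0.327,-0.264,0.834,1],[-0.485,0.168,-0.3,-0.327,-0.264,0.834,1],[-0.485,0.168,-0.4,-0.327,-0.264,0.834,1],[-0.485,0.168,-0.5,-0.327,-0.264,0.834,1]]' 40
python3 - <<'E'
from h import *
from scipy.spatial.transform import Rotation as Ro
R=Ro.from_rotvec(np.load('graspR.npy'));print(delta([.377,-.311,.167],R),robot.get_state()['joints'])
E
```

```text
clock: 2.88
position: [0.3773, -0.3095, 0.1945]
eef_rot: [0.955, 2.559, -0.055]
wrist_force: [0.3, 0.1, -0.2]
width: 1.003
finger_force: 0.0
(array([-0.003, -0.012, -0.229]), array([-0.119, -0.093,  0.296])) [-0.86343728  0.17934604  2.10825061  0.33997345  0.49759517 -1.99067927]
```

```bash
python3 -m crank '[[0,-0.01,-0.1,-0.119,-0.093,0.296,1],[0,-0.01,-0.2,-0.119,-0.093,0.296,1],[0,-0.01,-0.23,-0.119,-0.093,0.296,1],[0,-0.01,-0.23,-0.119,-0.093,0.296,1],[0,-0.01,-0.23,-0.119,-0.093,0.296,1],[0,-0.01,-0.23,-0.119,-0.093,0.296,1]]'
python3 - <<'E'
from h import *
from scipy.spatial.transform import Rotation as Ro
R=Ro.from_rotvec(np.load('graspR.npy'));print(delta([.4329,-.3229,.085],R),robot.get_state()['joints'])
w=eyes.grab_frame('wrist');save('w2',w)
C=np.array([.4329,-.3229,.085]);tx=-np.array([.80035,-.1745,.57358])
a=[proj('wrist',C+k*tx) for k in(-.09,0,.09)]
for q in a: cv2.circle(w,tuple(int(v) for v in q),3,(255,0,0),-1)
save('w2m',w);print(a)
E
```

```text
clock: 3.38
position: [0.3954, -0.3028, 0.1934]
eef_rot: [0.34, 2.571, -0.084]
wrist_force: [1.1, 1.1, -0.6]
width: 0.997
finger_force: 0.0
(array([ 0.313, -0.168, -0.904]), array([-0.014, -0.036,  0.029])) [-0.90812     0.19462109  2.145371    0.77849765  0.47471753 -2.86040241]
[array([270.98025617, 295.41287199]), array([267.00249847, 177.89135637]), array([262.15395744,  34.64283983])]
```

View pics/w2m.png

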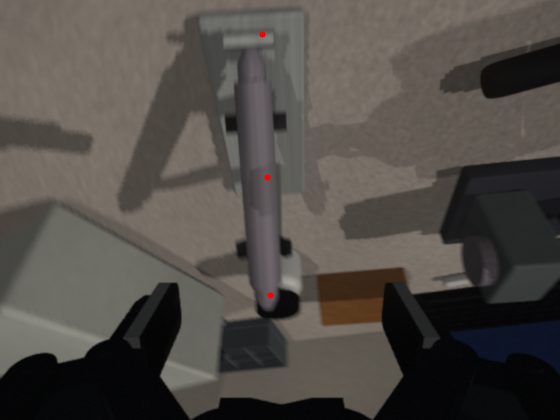

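The picture shows the rod running from (252,48) to (267,305), with my predicted points within about 10 px. Joint 6 is at its limit, so I use the equivalent half-turned grasp.

```bash
R='[-0.1,-0.05,0,0.374,-0.081,-0.546,1]'; 
python3 -m crank '[[-0.1,-0.05,0,0.374,-0.081,-0.546,1],[-0.1,-0.05,0,0.374,-0.081,-0.546,1],[-0.1,-0.05,0,0.374,-0.081,-0.546,1],[-0.1,-0.05,0,0.374,-0.081,-0.546,1],[-0.1,-0.05,0,0.374,-0.081,-0.546,1],[-0.1,-0.05,0,0.374,-0.081,-0.546,1],[-0.1,-0.05,0,0.374,-0.081,-0.546,1],[-0.1,-0.05,0,0.374,-0.081,-0.546,1]]'
python3 -m crank '[[0,0,0,0.374,-0.081,-0.546,1],[0,0,0,0.374,-0.081,-0.546,1],[0,0,0,0.374,-0.081,-0.546,1],[0,0,0,0.374,-0.081,-0.546,1],[0,0,0,0.374,-0.081,-0.546,1],[0,0,0,0.374,-0.081,-0.546,1],[0,0,0,0.374,-0.081,-0.546,1],[0,0,0,0.374,-0.081,-0.546,1]]'
python3 - <<'E'
from h import *
from scipy.spatial.transform import Rotation as Ro
R=Ro.from_rotvec(np.load('graspR.npy'))*Ro.from_rotvec([0,0,np.pi]);np.save('graspR2.npy',R.as_rotvec())
print(delta([.377,-.311,.167],R),robot.get_state()['joints'])
E
```

```text
clock: 4.1
position: [0.3845, -0.3093, 0.195]
eef_rot: [1.521, 2.135, 0.351]
wrist_force: [0.3, 0.4, -0.2]
width: 0.999
finger_force: 0.0
clock: 4.77
position: [0.3845, -0.3093, 0.1949]
eef_rot: [2.441, 1.196, 0.739]
wrist_force: [0.3, 0.2, 0.2]
width: 1.0
finger_force: 0.0
(array([-0.062, -0.014, -0.233]), array([ 0.372, -0.054, -0.596])) [-1.00487764  0.20759512  2.15644623  0.96841038  0.58669231 -1.1236727 ]
```

```bash

python3 -m crank '[[0,0,0,0.372,-0.054,-0.596,1],[0,0,0,0.372,-0.054,-0.596,1],[0,0,0,0.372,-0.054,-0.596,1],[0,0,0,0.372,-0.054,-0.596,1],[-0.03,0,-0.05,0.372,-0.054,-0.596,1],[-0.06,-0.01,-0.1,0.372,-0.054,-0.596,1],[-0.06,-0.01,-0.15,0.372,-0.054,-0.596,1],[-0.06,-0.01,-0.23,0.372,-0.054,-0.596,1]]'
python3 - <<'E'
from h import *
from scipy.spatial.transform import Rotation as Ro
R=Ro.from_rotvec(np.load('graspR2.npy'))
print(delta([.377,-.311,.167],R),robot.get_state()['joints'])
E
```

```text
clock: 5.43
position: [0.3773, -0.3109, 0.1676]
eef_rot: [2.905, -0.154, 0.912]
wrist_force: [0.8, 0.6, -0.1]
width: 1.0
finger_force: 0.0
(array([-0.002, -0.001, -0.005]), array([ 0.036, -0.005, -0.057])) [-0.99471475  0.24480167  2.20457863  1.0993589   0.47673185 -0.26725183]
```

```bash

python3 -m crank '[[0,0,0,0.036,-0.005,-0.057,1],[0,0,0,0.036,-0.005,-0.057,1],[0,0,0,0.036,-0.005,-0.057,1]]'
python3 - <<'E'
from h import *
from scipy.spatial.transform import Rotation as Ro
from scipy.optimize import least_squares
R=Ro.from_rotvec(np.load('graspR2.npy'))
print(delta([.4329,-.3229,.085],R))
c=eyes.get_calibration('wrist');w=eyes.grab_frame('wrist');save('w3',w)
C=np.array([.4329,-.3229,.085]);tx=-np.array([.80035,-.1745,.57358])
a=[proj(c,C+k*tx) for k in(-.09,0,.09)];print(np.round(a,1))
for r in eyes.trace('rod','wrist')[:3]:
    m=r['mask'];q=np.argwhere(m)[:,::-1].astype(np.float32);print(r['p'],r['rect'],q.mean(0),cv2.minAreaRect(q))
for v in a: cv2.circle(w,tuple(int(x) for x in v),3,(255,0,0),-1)
save('w3m',w)
E
```

```text
clock: 5.68
position: [0.3773, -0.3109, 0.1674]
eef_rot: [2.919, -0.299, 0.919]
wrist_force: [0.2, 0.3, 0.2]
width: 0.999
finger_force: 0.0
(array([ 0.463, -0.1  , -0.687]), array([ 0.003, -0.001, -0.006]))
[[282.1  82.3]
 [280.5 224.7]
 [279.3 336.3]]
0.87 [272.3, 81.0, 38.0, 256.8] [289.4092 207.6589] ((290.5057067871094, 209.99444580078125), (39.053714752197266, 256.1411437988281), 0.6437457203865051)
0.8 [550.0, 283.5, 9.6, 90.0] [555.31085 336.75983] ((553.5, 328.0), (90.0, 11.0), 90.0)
```

View pics/w3m.png

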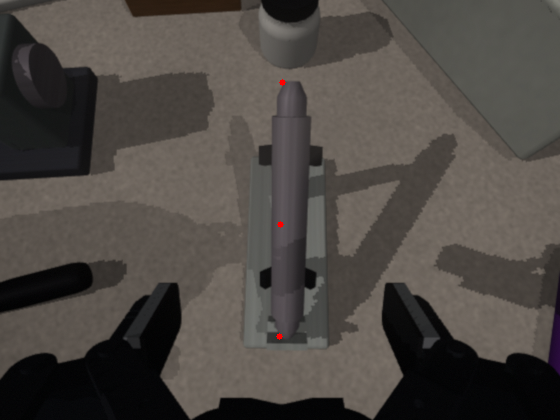

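The rod spans (292,81) to (287,338), and the finger centre is x≈281, so I'm about 5 mm off sideways. I'll shift the grasp along the image's right.

```bash

python3 - <<'E'
from h import *
from scipy.spatial.transform import Rotation as Ro
R=Ro.from_rotvec(np.load('graspR2.npy'))
T=np.array(eyes.get_calibration('wrist')['world_to_cam']);x=T[0,:3];print(x)
C=np.array([.4329,-.3229,.085]);tx=-np.array([.80035,-.1745,.57358])
for k,(u,v) in((-.09,(292,82)),(0,(289.5,222)),(.09,(287,337))):
    P=C+k*tx;print(((u-proj('wrist',P)[0])*(T@np.append(P,1))[2]/354.6))
d=.005*x;np.save('C.npy',C+d);print(C+d,delta(C+d,R))
E
```

```text
[-0.2043908  -0.97887017  0.00613058]
0.006332957568398846
0.006505035886925138
0.006268037805856634
[ 0.43187805 -0.32779435  0.08503065] (array([ 0.456, -0.138, -0.688]), array([ 0.003, -0.001, -0.005]))
```

```bash

python3 -m crank '[[-0.01,-0.05,0,0.003,-0.001,-0.005,1],[0.1,-0.07,-0.16,0.003,-0.001,-0.005,1],[0.22,-0.095,-0.34,0.003,-0.001,-0.005,1],[0.34,-0.12,-0.52,0.003,-0.001,-0.005,1],[0.453,-0.147,-0.688,0.003,-0.001,-0.005,1],[0.453,-0.147,-0.688,0.003,-0.001,-0.005,1]]' 50
python3 -m crank '[[0,0,0,0,0,0,-1],[0,0,0,0,0,0,-1],[0,0,0,0,0,0,-1],[0,0,0,0,0,0,-1],[0,0,0,0,0,0,-1],[0,0,0,0,0,0,-1]]' 50
```

```text
clock: 6.28
position: [0.4321, -0.3291, 0.0817]
eef_rot: [2.923, -0.319, 0.918]
wrist_force: [-0.5, 0.2, 0.1]
width: 1.001
finger_force: 0.0
clock: 6.78
position: [0.4315, -0.328, 0.0857]
eef_rot: [2.921, -0.317, 0.924]
wrist_force: [-4.0, 11.3, 14.0]
width: 0.263
finger_force: 48.2
```

```bash

python3 -m crank '[[-0.12,0.03,0.17,0,0,0,-1],[-0.23,0.05,0.34,0,0,0,-1],[-0.23,0.05,0.6,0,0,0,-1],[-0.23,0.05,0.9,0,0,0,-1],[-0.1,0.1,1,0,0,0,-1],[-0.1,0.1,1,0,0,0,-1]]'
cat >> h.py <<'E'
from scipy.spatial.transform import Rotation as Ro
def B(x,y,z):
    p=np.load('bench.npy');n=np.array([np.cos(p[2]),np.sin(p[2])]);t=np.array([-n[1],n[0]]);return np.append(p[:2]+n*x+t*y,z)
def RB():
    p=np.load('bench.npy');n=np.array([np.cos(p[2]),np.sin(p[2]),0]);tz=np.array([0,0,-1.]);return Ro.from_matrix(np.stack([np.cross(n,tz),n,tz],1))
E
python3 - <<'E'
from h import *
print(B(0,.006,.2),delta(B(0,.006,.2),RB()),robot.get_state()['joints'])
E
```

```text
clock: 7.28
position: [0.4208, -0.3178, 0.2086]
eef_rot: [2.914, -0.317, 0.925]
wrist_force: [1.0, -1.2, -4.6]
width: 0.266
finger_force: 51.9
[0.61873806 0.02258484 0.2       ] (array([ 1.65 ,  2.836, -0.072]), array([-0.25 ,  0.36 ,  1.016])) [-0.90899373  0.21502625  2.09603471  0.88088462  0.4954433   0.15819506]
```

```bash

python3 -m crank '[[0.1,0.1,0.1,-0.246,0.354,1,-1],[0.2,0.2,0.2,-0.246,0.354,1,-1],[0.3,0.35,0.2,-0.246,0.354,1,-1],[0.4,0.5,0.2,-0.246,0.354,1,-1],[0.5,0.7,0.2,-0.246,0.354,1,-1],[0.6,0.85,0.2,-0.246,0.354,1,-1],[0.7,1,0.2,-0.246,0.354,1,-1],[0.7,1,0.2,-0.246,0.354,1,-1]]'
python3 - <<'E'
from h import *
print(delta(B(0,.006,.2),RB()),robot.get_state()['joints'])
E
```

```text
clock: 7.95
position: [0.5036, -0.1944, 0.2275]
eef_rot: [2.865, 1.145, 0.43]
wrist_force: [-0.6, -0.6, -5.1]
width: 0.265
finger_force: 51.7
(array([ 0.96 ,  1.808, -0.229]), array([-0.105,  0.147,  0.428])) [-0.54798292  0.27754073  1.84300636  0.27378934  0.84953701  0.09882532]
```

```bash

python3 -m crank '[[0.2,0.2,0,-0.105,0.147,0.428,-1],[0.4,0.5,0,-0.105,0.147,0.428,-1],[0.6,0.75,0,-0.105,0.147,0.428,-1],[0.8,1,0,-0.105,0.147,0.428,-1],[0.96,1,0,-0.105,0.147,0.428,-1],[0.96,1,0,-0.105,0.147,0.428,-1]]'
python3 -m crank '[[0,0.27,-0.1,0,0,0,-1],[0,0.54,-0.2,0,0,0,-1],[0,0.808,-0.229,0,0,0,-1],[0,0.808,-0.229,0,0,0,-1]]'
python3 - <<'E'
from h import *
print(delta(B(0,.006,.2),RB()),robot.get_state()['joints'])
c=eyes.get_calibration('wrist');w=eyes.grab_frame('wrist');a=eyes.grab_frame('side')
save('w4',w);save('s4',a)
# overlay predicted bench features
for P in[(0,-.0963,.075),(0,-.124,.105),(.033,-.124,.105),(-.033,-.124,.105),(.018,-.065,.075),(-.018,-.065,.075),(-.018,.038,.075),(.018,.038,.075)]:
    print(P,proj(c,B(*P)).round(0))
    cv2.circle(w,tuple(int(v) for v in proj(c,B(*P))),2,(255,0,0),-1)
    cv2.circle(a,tuple(int(v) for v in proj('side',B(*P))),1,(255,0,0),-1)
crop=cv2.resize(a[110:240,215:345],(560,560),interpolation=cv2.INTER_CUBIC)
save('c4',cv2.resize(np.hstack([cv2.resize(w,(746,560)),crop]),(800,343)))
E
```

```text
clock: 8.45
position: [0.6204, -0.0752, 0.227]
eef_rot: [2.362, 2.07, 0.003]
wrist_force: [0.7, -0.8, -5.7]
width: 0.263
finger_force: 51.8
clock: 8.78
position: [0.6167, 0.0246, 0.1982]
eef_rot: [-2.366, -2.062, -0.003]
wrist_force: [-0.2, 0.2, -4.6]
width: 0.262
finger_force: 51.8
(array([ 0.017, -0.017,  0.015]), array([-0.002, -0.   ,  0.002])) [-0.0368942   0.52568917  1.51917848  0.00398078  1.09727905  0.09852512]
(0, -0.0963, 0.075) [284. 331.]
(0, -0.124, 0.105) [284. 385.]
(0.033, -0.124, 0.105) [326. 385.]
(-0.033, -0.124, 0.105) [241. 386.]
(0.018, -0.065, 0.075) [306. 298.]
(-0.018, -0.065, 0.075) [261. 298.]
(-0.018, 0.038, 0.075) [258. 171.]
(0.018, 0.038, 0.075) [309. 171.]
```

View pics/c4.png

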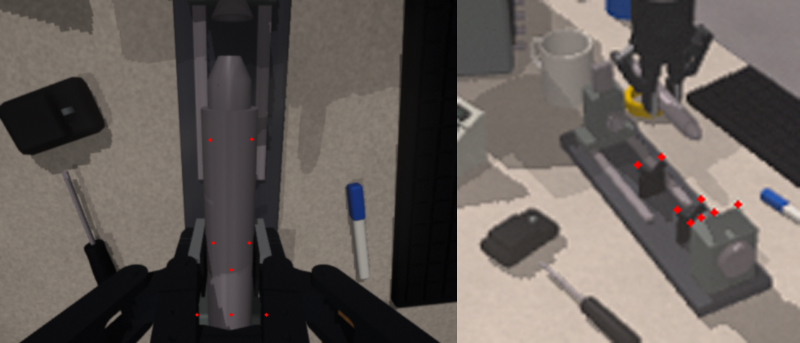

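```bash
python3 - <<'E'
from h import *
from scipy.optimize import least_squares
s=robot.get_state();w=eyes.grab_frame('wrist');c=eyes.get_calibration('wrist')
r=eyes.trace('rod','wrist');print([(x['p'],x['rect']) for x in r])
m=r[0]['mask']
rows=[v for v in range(60,230,2) if m[v].any()];L=[];Rr=[]
for v in rows: q=np.flatnonzero(m[v]);L.append(q[0]);Rr.append(q[-1]+1)
L=np.array(L);Rr=np.array(Rr);wd=Rr-L
for v,l,r_ in list(zip(rows,L,Rr))[::5]: print(v,l,r_)
top=np.argwhere(m)[:,0].min();print('top',top)
T=np.array(c['world_to_cam']);RT=Ro.from_rotvec(s['eef_rot']).as_matrix();P0=np.array(s['position'])
def fit(p):  # axial, lateral(ty), height(tz), pitch, yaw
    a=RT@np.array([1,p[3],p[4]]);a/=np.linalg.norm(a);C=P0+RT@np.array([p[0],p[1],p[2]])
    o=-T[:3,:3].T@T[:3,3];out=[]
    u=np.cross(a,o-C);u/=np.linalg.norm(u);v=np.cross(u,a)
    E=[]
    for sg in(1,-1):
        pts=[]
        for k in(.0,.03,.06):
            base=C+a*k;D=np.linalg.norm((o-base)-a*((o-base)@a));ph=np.arcsin(.012/D)
            pts.append(proj(c,base+.012*(np.sin(ph)*v+sg*np.cos(ph)*u)))
        pts=np.array(pts);E.append(np.polyfit(pts[:,1],pts[:,0],1))
    E.sort(key=lambda e:np.polyval(e,150))
    ok=[i for i,v in enumerate(rows) if 145<v<225]
    for i in ok: out+=[np.polyval(E[0],rows[i])-L[i],np.polyval(E[1],rows[i])-Rr[i]]
    out.append((proj(c,C+a*.09)[1]-top)*3);out.append(p[4]*0.01);out.append(p[2]*1000/3)
    return np.array(out,float)
q=least_squares(fit,[0,0,0,0,0],loss='soft_l1',x_scale=[.01,.01,.01,.1,.1]);print(q.x,np.abs(q.fun).mean())
E
```

```text
[(0.96, [249.1, 65.3, 66.9, 337.7])]
70 267 296
80 262 300
90 258 306
100 254 309
110 255 309
120 255 308
130 252 312
140 247 317
150 247 316
160 247 316
170 248 316
180 248 315
190 248 315
200 249 315
210 249 315
220 249 314
top 69
[-0.00115496  0.00151478 -0.00039995 -0.0012741   0.0039286 ] 0.2357650933583447
```

```bash
python3 - <<'E'
from h import *
print(delta(B(0,.004,.077),RB()))
E
```

```text
(array([ 0.003,  0.012, -1.029]), array([-0.001,  0.002,  0.005]))
```

```bash

python3 -m crank '[[0,0.01,-0.2,0,0,0.005,-1],[0,0.01,-0.4,0,0,0.005,-1],[0,0.01,-0.6,0,0,0.005,-1],[0,0.01,-0.75,0,0,0.005,-1],[0,0.01,-0.85,0,0,0.005,-1],[0,0.01,-0.92,0,0,0.005,-1],[0,0.01,-0.97,0,0,0.005,-1],[0,0.01,-0.97,0,0,0.005,-1]]'
python3 - <<'E'
from h import *
print(delta(B(0,.004,.077),RB()))
a=eyes.grab_frame('side');b=eyes.grab_frame('scene')
c1=cv2.resize(a[120:230,230:340],(400,400),interpolation=cv2.INTER_CUBIC);c2=cv2.resize(b[220:330,225:335],(400,400),interpolation=cv2.INTER_CUBIC)
save('c5',np.hstack([c1,c2]))
E
```

```text
clock: 9.65
position: [0.6184, 0.0205, 0.0842]
eef_rot: [2.364, 2.066, 0.006]
wrist_force: [0.1, 0.7, -5.0]
width: 0.261
finger_force: 51.9
(array([ 0.001,  0.   , -0.06 ]), array([-0.001,  0.003,  0.   ]))
```

View pics/c5.png

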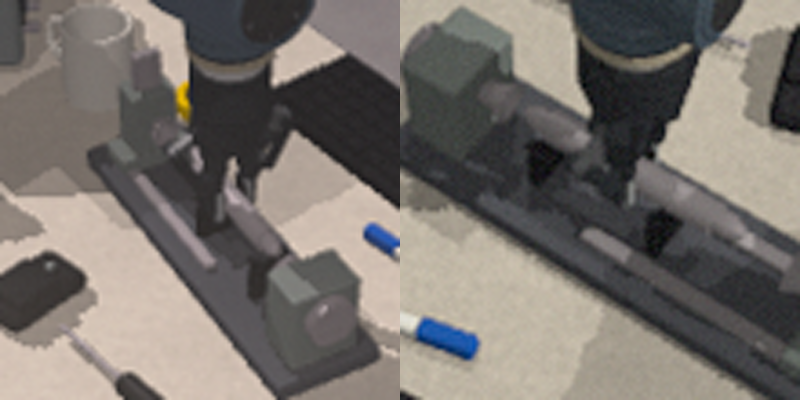

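The rod is level between the cups, and its tip is about a centimetre short of the headstock cup (scene crop (500,95)). I lower it onto the line and feel towards the cup.

```bash

python3 -m crank '[[0,0,-0.03,0,0,0,-1],[0,0,-0.07,0,0,0,-1],[-0.004,-0.03,-0.07,0,0,0,-1],[-0.008,-0.06,-0.07,0,0,0,-1],[-0.011,-0.083,-0.07,0,0,0,-1],[-0.011,-0.083,-0.07,0,0,0,-1]]'
python3 -m crank '[[-0.002,-0.017,0,0,0,0,-1],[-0.0045,-0.033,0,0,0,0,-1],[-0.0065,-0.05,0,0,0,0,-1],[-0.0065,-0.05,0,0,0,0,-1]]'
python3 -m crank '[[-0.002,-0.017,0,0,0,0,-1],[-0.0045,-0.033,0,0,0,0,-1],[-0.0045,-0.033,0,0,0,0,-1]]'
```

```text
clock: 10.25
position: [0.6173, 0.0103, 0.0765]
eef_rot: [2.363, 2.065, 0.007]
wrist_force: [-0.2, 0.9, -5.8]
width: 0.261
finger_force: 51.9
clock: 10.58
position: [0.6164, 0.0046, 0.0764]
eef_rot: [2.363, 2.066, 0.007]
wrist_force: [0.1, 0.0, -4.9]
width: 0.262
finger_force: 51.9
clock: 10.83
position: [0.6159, 0.0007, 0.0764]
eef_rot: [2.363, 2.066, 0.007]
wrist_force: [0.3, 0.1, -4.4]
width: 0.266
finger_force: 51.9
```

```bash

for i in 1 2 3; do :; done
python3 -m crank '[[-0.001,-0.0085,0,0,0,0,-1],[-0.002,-0.017,0,0,0,0,-1],[-0.0035,-0.025,0,0,0,0,-1],[-0.0035,-0.025,0,0,0,0,-1]]'
python3 -m crank '[[-0.001,-0.0085,0,0,0,0,-1],[-0.002,-0.017,0,0,0,0,-1],[-0.0035,-0.025,0,0,0,0,-1],[-0.0035,-0.025,0,0,0,0,-1]]'
```

```text
clock: 11.17
position: [0.6155, -0.0021, 0.0764]
eef_rot: [2.363, 2.066, 0.007]
wrist_force: [0.6, -0.2, -5.6]
width: 0.263
finger_force: 51.9
clock: 11.5
position: [0.615, -0.0052, 0.0764]
eef_rot: [2.363, 2.066, 0.007]
wrist_force: [-0.2, -0.1, -4.9]
width: 0.263
finger_force: 51.8
```

```bash

python3 -m crank '[[-0.001,-0.0085,0,0,0,0,-1],[-0.002,-0.017,0,0,0,0,-1],[-0.002,-0.017,0,0,0,0,-1]]'
python3 -m crank '[[-0.001,-0.0085,0,0,0,0,-1],[-0.002,-0.017,0,0,0,0,-1],[-0.002,-0.017,0,0,0,0,-1]]'
```

```text
clock: 11.75
position: [0.6147, -0.0071, 0.0763]
eef_rot: [2.363, 2.066, 0.007]
wrist_force: [0.0, -0.0, -5.3]
width: 0.26
finger_force: 51.9
clock: 12.0
position: [0.6144, -0.0088, 0.0763]
eef_rot: [2.363, 2.066, 0.007]
wrist_force: [-2.0, 4.5, -3.7]
width: 0.259
finger_force: 52.0
```

```bash

python3 -m crank '[[0.003,0.026,0,0,0,0,-1],[0.007,0.052,0,0,0,0,-1],[0.0105,0.0785,0,0,0,0,-1],[0.0105,0.0785,-0.01,0,0,0,-1],[0.0105,0.0785,-0.02,0,0,0,-1],[0.0105,0.0785,-0.03,0,0,0,-1],[0.0105,0.0785,-0.03,0,0,0,-1]]'
python3 -m crank '[[0,0,-0.005,0,0,0,-1],[0,0,-0.008,0,0,0,-1],[0,0,-0.008,0,0,0,-1]]'
```

```text
clock: 12.58
position: [0.6159, 0.0005, 0.0732]
eef_rot: [2.363, 2.066, 0.007]
wrist_force: [-3.1, 2.8, 1.5]
width: 0.264
finger_force: 52.5
clock: 12.83
position: [0.6159, 0.0005, 0.073]
eef_rot: [2.363, 2.066, 0.007]
wrist_force: [-7.3, 2.1, 11.7]
width: 0.264
finger_force: 53.7
```

```bash

python3 -m crank '[[-0.01,0,0.003,0,0,0,-1],[-0.01,0,0.003,0,0,0,0],[-0.01,0,0.003,0,0,0,0.2],[-0.01,0,0.003,0,0,0,0.6],[-0.01,0,0.003,0,0,0,1],[-0.01,0,0.003,0,0,0,1]]' 20
python3 - <<'E'
from h import *
p0=np.array(robot.get_state()['position'])
w=eyes.grab_frame('wrist');c=eyes.get_calibration('wrist');save('w6',w)
r=eyes.trace('rod','wrist');print([(x['p'],x['rect']) for x in r]);m=r[0]['mask']
for v in range(100,240,20):
    q=np.flatnonzero(m[v]);print(v,q[[0,-1]] if len(q) else None)
o=B(0,0,0);print(proj(c,B(0,.0735,.071)),proj(c,B(0,-.0175,.071)),p0)
E
```

```text
clock: 13.33
position: [0.6148, 0.0003, 0.0721]
eef_rot: [2.363, 2.066, 0.007]
wrist_force: [-0.0, 0.2, 0.2]
width: 0.949
finger_force: 0.0
[(0.82, [249.9, 66.5, 68.4, 332.6])]
100 [257 309]
120 [257 309]
140 [249 317]
160 [250 315]
180 [250 315]
200 [250 314]
220 [251 314]
[281.97386258  68.12752582] [281.73046184 307.79332866] [6.14763538e-01 2.66404334e-04 7.21131092e-02]
```

```bash

python3 -m crank '[[0,0,0.15,0,0,0,1],[0,0,0.3,0,0,0,1],[0,0,0.6,0,0,0,1],[0,0,0.9,0,0,0,1],[0.03,0.25,1,0,0,0,-1],[0.07,0.5,1,0,0,0,-1],[0.13,0.85,1,0,0,0,-1],[0.13,0.95,1,0,0,0,-1]]'
python3 - <<'E'
from h import *
s=robot.get_state();print(s['position'],s['width'])
w=eyes.grab_frame('wrist');c=eyes.get_calibration('wrist');save('w7',w)
b=eyes.grab_frame('scene')
for cam in('wrist','scene'):
  for r in eyes.trace('tail_grip',cam)[:3]:
    print(cam,r['p'],r['rect'],np.argwhere(r['mask']).mean(0)[::-1])
for t in(.075,.085,.095): print(t,[proj(c,B(0,y+t,.148)).round(0) for y in(.079,.093)],'cup',proj(c,B(0,.045+t,.0915)).round(0),'scene',proj('scene',B(0,.086+t,.148)).round(0))
E
```

```text
clock: 14.1
position: [0.6307, 0.1185, 0.1926]
eef_rot: [2.361, 2.068, 0.01]
wrist_force: [0.3, 0.2, -0.3]
width: 0.454
finger_force: 0.0
[0.63071835 0.11846    0.19260795] 0.45424349705838174
wrist 0.68 [228.0, 76.5, 108.1, 103.7] [281.81909607 119.19616659]
wrist 0.24 [374.6, 0.9, 96.6, 72.7] [419.56293049  35.06700063]
scene 0.62 [332.2, 283.3, 29.0, 45.5] [344.20022124 304.99668142]
0.075 [array([283., 162.]), array([283., 133.])] cup [281. 198.] scene [346. 284.]
0.085 [array([283., 141.]), array([283., 110.])] cup [282. 183.] scene [350. 287.]
0.095 [array([283., 119.]), array([283.,  87.])] cup [282. 168.] scene [354. 289.]
```

View pics/w7.png

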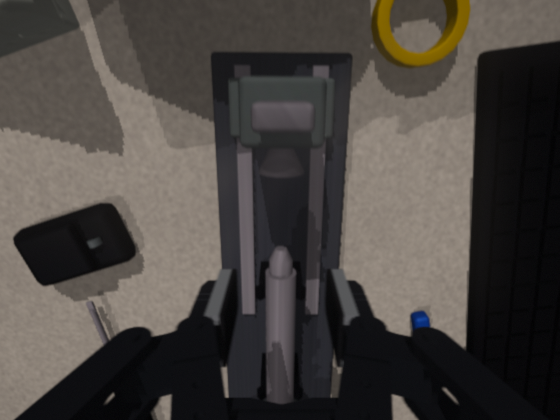

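The tailstock grip block top is at rows 100–130, columns 252–312, so tail ≈ 0.09. The rod lies on the rests, its free tip at (282,250). The tape at (422,25) is clear.

```bash
python3 - <<'E'
from h import *
print(delta(B(0,.216,.195),RB()),onz('scene',403,345,.05),onz('scene',347,364,.01),B(0,.216,0))
E
```

```text
(array([0.139, 0.973, 0.026]), array([-0.   ,  0.003, -0.   ])) [0.66867672 0.34140252 0.05      ] [0.75253115 0.24145198 0.01      ] [0.64673727 0.2307099  0.        ]
```

```bash

python3 -m crank '[[0.04,0.25,0.05,0,0,0,-1],[0.08,0.5,0.05,0,0,0,-1],[0.11,0.75,0.05,0,0,0,-1],[0.139,0.973,0.03,0,0,0,-1],[0.139,0.973,-0.1,0,0,0,-1],[0.139,0.973,-0.3,0,0,0,-1],[0.139,0.973,-0.47,0,0,0,-1],[0.139,0.973,-0.48,0,0,0,-1]]'
python3 -m crank '[[-0.004,-0.033,0,0,0,0,-1],[-0.009,-0.066,0,0,0,0,-1],[-0.013,-0.1,0,0,0,0,-1],[-0.013,-0.1,0,0,0,0,-1]]'
```

```text
clock: 14.97
position: [0.6453, 0.2291, 0.1303]
eef_rot: [2.366, 2.066, -0.003]
wrist_force: [-0.9, 0.0, -0.9]
width: 0.003
finger_force: 0.0
clock: 15.3
position: [0.646, 0.2179, 0.1361]
eef_rot: [2.363, 2.064, 0.009]
wrist_force: [0.7, -1.1, -0.4]
width: -0.001
finger_force: 0.0
```

```bash

python3 -m crank '[[-0.004,-0.033,0,0,0,0,-1],[-0.009,-0.066,0,0,0,0,-1],[-0.009,-0.066,0,0,0,0,-1]]'
python3 -m crank '[[-0.004,-0.033,0,0,0,0,-1],[-0.009,-0.066,0,0,0,0,-1],[-0.009,-0.066,0,0,0,0,-1]]'
```

```text
clock: 15.55
position: [0.6443, 0.2105, 0.1349]
eef_rot: [2.363, 2.066, 0.007]
wrist_force: [0.1, -0.1, -0.1]
width: -0.001
finger_force: 0.0
clock: 15.8
position: [0.6432, 0.2028, 0.1347]
eef_rot: [2.363, 2.066, 0.007]
wrist_force: [-0.6, -0.1, -1.0]
width: 0.001
finger_force: 0.0
```

```bash

python3 -m crank '[[-0.004,-0.033,0,0,0,0,-1],[-0.009,-0.066,0,0,0,0,-1],[-0.009,-0.066,0,0,0,0,-1]]'
python3 -m crank '[[-0.004,-0.033,0,0,0,0,-1],[-0.009,-0.066,0,0,0,0,-1],[-0.009,-0.066,0,0,0,0,-1]]'
python3 - <<'E'
from h import *
c=eyes.get_calibration('wrist');w=eyes.grab_frame('wrist');save('w8',w)
for r in eyes.trace('tail_grip','wrist')[:2]: print(r['p'],r['rect'])
w=eyes.grab_frame('scene')
for r in eyes.trace('tail_grip','scene')[:2]: print(r['p'],r['rect'],np.argwhere(r['mask']).mean(0)[::-1])
E
```

```text
clock: 16.05
position: [0.6421, 0.1947, 0.1346]
eef_rot: [2.363, 2.066, 0.007]
wrist_force: [-0.8, -0.3, -0.8]
width: 0.001
finger_force: 0.0
clock: 16.3
position: [0.641, 0.1866, 0.1345]
eef_rot: [2.363, 2.066, 0.006]
wrist_force: [0.4, 0.9, 0.1]
width: 0.002
finger_force: 0.0
0.77 [220.3, 212.0, 118.3, 166.1]
0.9 [322.3, 281.7, 33.2, 41.6] [334.91778774 304.82660688]
0.71 [186.4, 166.2, 52.6, 45.7] [212.51330472 189.69012876]
```

```bash

python3 -m crank '[[-0.002,-0.017,0,0,0,0,-1],[-0.0045,-0.033,0,0,0,0,-1]]'
python3 -m crank '[[-0.002,-0.017,0,0,0,0,-1],[-0.0045,-0.033,0,0,0,0,-1]]'
python3 - <<'E'
from h import *
import sys
w=eyes.grab_frame('wrist');a=eyes.grab_frame('side')
for r in eyes.trace('tail_grip','wrist')[:2]: print(r['p'],r['rect'])
for r in eyes.trace('tail_grip','side')[:3]: print(r['p'],r['rect'],np.argwhere(r['mask']).mean(0)[::-1])
for t in (.06,.07,.08,.09): print(t,proj('side',B(0,.086+t,.12)).round(1),proj('wrist',B(.0,.093+t,.148)).round(1),proj('wrist',B(0,.106+t,.108)).round(1))
E
```

```text
clock: 16.67
position: [0.6405, 0.1837, 0.1344]
eef_rot: [2.363, 2.067, 0.007]
wrist_force: [1.4, 3.6, -1.0]
width: 0.006
finger_force: 1.6
clock: 16.83
position: [0.6399, 0.1795, 0.1344]
eef_rot: [2.363, 2.067, 0.007]
wrist_force: [1.3, 1.8, -2.5]
width: 0.001
finger_force: 1.6
0.68 [221.5, 212.2, 119.5, 169.8]
0.82 [265.2, 135.2, 19.2, 37.6] [273.52439024 154.93495935]
0.06 [273.5 144.6] [278.9 352.8] [278.9 271.8]
0.07 [272.3 143.2] [278.9 330.7] [278.9 252.6]
0.08 [271.  141.8] [278.8 307.5] [278.9 232.6]
0.09 [269.7 140.4] [278.8 283. ] [278.8 211.9]
```

```bash

python3 -m crank '[[-0.004,-0.03,0,0,0,0,-1],[-0.008,-0.06,0,0,0,0,-1],[-0.012,-0.09,0,0,0,0,-1],[-0.016,-0.12,0,0,0,0,-1],[-0.02,-0.15,0,0,0,0,-1]]'
python3 -m crank '[[-0.004,-0.03,0,0,0,0,-1],[-0.008,-0.06,0,0,0,0,-1],[-0.012,-0.09,0,0,0,0,-1],[-0.015,-0.11,0,0,0,0,-1]]'
python3 - <<'E'
from h import *
w=eyes.grab_frame('wrist');a=eyes.grab_frame('side')
p=robot.get_state()['position'];print((np.array(p)-B(0,0,0))@(B(0,1,0)-B(0,0,0)))
for r in eyes.trace('tail_grip','wrist')[:2]: print(r['p'],r['rect'])
for r in eyes.trace('tail_grip','side')[:3]: print(r['p'],r['rect'],np.argwhere(r['mask']).mean(0)[::-1])
for r in eyes.trace('rod','side')[:3]: print(r['p'],r['rect'],np.argwhere(r['mask']).mean(0)[::-1])
E
```

```text
clock: 17.45
position: [0.6375, 0.1612, 0.1346]
eef_rot: [2.363, 2.066, 0.007]
wrist_force: [-0.9, 3.2, -0.5]
width: 0.003
finger_force: 1.7
clock: 17.78
position: [0.6356, 0.1478, 0.1346]
eef_rot: [2.363, 2.066, 0.006]
wrist_force: [-1.2, 4.1, 0.4]
width: -0.001
finger_force: 1.6
0.1322014332710237
0.58 [219.4, 214.6, 122.0, 166.3]
0.66 [270.4, 141.6, 17.3, 38.3] [276.9376392  159.30734967]
0.43 [361.4, 199.7, 41.2, 36.7] [379.94171779 218.56952965]
0.83 [288.1, 347.5, 71.9, 17.3] [322.79446064 355.06413994]
0.55 [215.2, 312.4, 65.3, 26.7] [248.25045045 324.46126126]
0.49 [283.4, 161.8, 23.4, 34.6] [295.10588235 178.73333333]
```

```bash

python3 -m crank '[[-0.0015,-0.012,0,0,0,0,-1],[-0.003,-0.024,0,0,0,0,-1],[-0.005,-0.036,0,0,0,0,-1],[-0.0065,-0.048,0,0,0,0,-1]]'
python3 -m crank '[[-0.001,-0.01,0,0,0,0,-1],[-0.0025,-0.02,0,0,0,0,-1],[-0.004,-0.03,0,0,0,0,-1]]'
python3 -m crank '[[-0.001,-0.01,0,0,0,0,-1],[-0.0025,-0.02,0,0,0,0,-1],[-0.004,-0.03,0,0,0,0,-1]]'
```

```text
clock: 18.37
position: [0.6351, 0.1426, 0.1345]
eef_rot: [2.363, 2.066, 0.007]
wrist_force: [2.2, 3.1, -1.5]
width: 0.001
finger_force: 1.6
clock: 18.62
position: [0.6346, 0.1392, 0.1346]
eef_rot: [2.363, 2.066, 0.008]
wrist_force: [2.0, 4.9, -2.0]
width: -0.001
finger_force: 2.9
clock: 18.87
position: [0.6341, 0.1358, 0.1346]
eef_rot: [2.363, 2.067, 0.008]
wrist_force: [2.4, 7.1, -1.6]
width: 0.003
finger_force: 3.7
```

```bash

python3 -m crank '[[-0.001,-0.008,0,0,0,0,-1],[-0.002,-0.016,0,0,0,0,-1],[-0.003,-0.024,0,0,0,0,-1]]'
python3 -m crank '[[-0.001,-0.008,0,0,0,0,-1],[-0.002,-0.016,0,0,0,0,-1],[-0.003,-0.024,0,0,0,0,-1]]'
```

```text
clock: 19.12
position: [0.6337, 0.133, 0.1345]
eef_rot: [2.363, 2.067, 0.008]
wrist_force: [1.3, 7.0, -1.0]
width: 0.002
finger_force: 3.7
clock: 19.37
position: [0.6334, 0.1302, 0.1346]
eef_rot: [2.363, 2.067, 0.008]
wrist_force: [1.1, 7.0, -1.7]
width: -0.002
finger_force: 3.8
```

```bash

python3 -m crank '[[-0.001,-0.008,0,0,0,0,-1],[-0.002,-0.016,0,0,0,0,-1]]'
python3 - <<'E'
from h import *
p=robot.get_state()['position'];print((np.array(p)-B(0,0,0))@(B(0,1,0)-B(0,0,0)))
E
```

```text
clock: 19.53
position: [0.6331, 0.1283, 0.1346]
eef_rot: [2.363, 2.067, 0.008]
wrist_force: [1.1, 7.1, -1.0]
width: 0.001
finger_force: 3.7
0.11265549615599327
```

```bash

python3 -m crank '[[-0.001,-0.008,0,0,0,0,-1],[-0.002,-0.016,0,0,0,0,-1]]'
python3 -m crank '[[-0.0005,-0.005,0,0,0,0,-1],[-0.001,-0.01,0,0,0,0,-1]]'
```

```text
clock: 19.7
position: [0.6328, 0.1264, 0.1346]
eef_rot: [2.363, 2.067, 0.008]
wrist_force: [1.8, 6.2, -1.8]
width: -0.0
finger_force: 3.7
clock: 19.87
position: [0.6327, 0.1251, 0.1346]
eef_rot: [2.363, 2.067, 0.008]
wrist_force: [0.0, 7.4, -0.9]
width: 0.0
finger_force: 3.7
```

```bash

python3 -m crank '[[-0.0005,-0.005,0,0,0,0,-1],[-0.001,-0.01,0,0,0,0,-1]]'
```

```text
clock: 20.03
position: [0.6325, 0.124, 0.1346]
eef_rot: [2.363, 2.067, 0.008]
wrist_force: [0.5, 8.0, -0.8]
width: -0.001
finger_force: 3.8
```

```bash

python3 -m crank '[[-0.0005,-0.004,0,0,0,0,-1],[-0.001,-0.008,0,0,0,0,-1]]'
```

```text
clock: 20.2
position: [0.6324, 0.1231, 0.1346]
eef_rot: [2.363, 2.067, 0.008]
wrist_force: [0.8, 8.3, -0.9]
width: 0.002
finger_force: 4.1
```

```bash

python3 -m crank '[[-0.0005,-0.004,0,0,0,0,-1],[-0.001,-0.008,0,0,0,0,-1]]'
```

```text
clock: 20.37
position: [0.6323, 0.1225, 0.1346]
eef_rot: [2.364, 2.067, 0.009]
wrist_force: [1.2, 11.2, -2.0]
width: -0.001
finger_force: 5.9
```

```bash

python3 -m crank '[[-0.0005,-0.004,0,0,0,0,-1],[-0.001,-0.008,0,0,0,0,-1]]'
```

```text
clock: 20.53
position: [0.6322, 0.1222, 0.1346]
eef_rot: [2.364, 2.067, 0.01]
wrist_force: [1.4, 16.3, -3.8]
width: -0.003
finger_force: 8.3
```

```bash

python3 -m crank '[[0,0,0,0,0,0,-1],[0,0,0,0,0,0,-1]]'
python3 -m crank '[[0.002,0.016,0,0,0,0,-1],[0.007,0.05,0,0,0,0,-1],[0.016,0.12,0.05,0,0,0,-1],[0.03,0.25,0.3,0,0,0,-1],[0.04,0.3,0.6,0,0,0,-1],[0,-0.1,0.9,0,0,0,-1],[0,-0.4,1,0,0,0,-1],[0,-0.4,1,0,0,0,-1]]'
python3 - <<'E'
from h import *
w=eyes.grab_frame('wrist');c=eyes.get_calibration('wrist');save('w9',w)
for t in('rod','tail_grip','bench'):
  for r in eyes.trace(t,'wrist')[:2]: print(t,r['p'],r['rect'])
print(robot.get_state()['position'])
b=eyes.grab_frame('scene');save('sc9',b);save('si9',eyes.grab_frame('side'))
r=eyes.trace('rod','wrist')
m=r[0]['mask']
for v in range(0,420,25):
    q=np.flatnonzero(m[v]);print(v,q[[0,-1]] if len(q) else None,end=';')
for z in(.071,.075):
  for k in(-.07,.07): print(z,k,[proj(c,B(x,-.027+k,z)).round(1) for x in(-.012,.012)])
E
```

```text
clock: 20.7
position: [0.6322, 0.1222, 0.1346]
eef_rot: [2.364, 2.068, 0.01]
wrist_force: [2.5, 13.2, -1.3]
width: 0.001
finger_force: 7.1
clock: 21.37
position: [0.633, 0.0694, 0.2585]
eef_rot: [2.361, 2.062, 0.011]
wrist_force: [1.2, -0.5, 0.5]
width: -0.001
finger_force: 0.0
rod 0.69 [257.5, 198.2, 26.4, 81.0]
tail_grip 0.95 [228.5, 121.3, 80.9, 82.4]
bench 0.59 [212.8, 2.3, 119.7, 402.7]
[0.63209182 0.07275496 0.25427736]
0 None;25 None;50 None;75 None;100 None;125 None;150 None;175 None;200 None;225 [258 283];250 [258 283];275 [258 265];300 None;325 None;350 None;375 None;400 None;0.071 -0.07 [array([259.7, 328.8]), array([282.7, 328.6])]
0.071 0.07 [array([256.3, 200. ]), array([282.6, 199.9])]
0.075 -0.07 [array([259.5, 331.3]), array([282.8, 331.1])]
0.075 0.07 [array([256.1, 201.3]), array([282.7, 201.2])]
```

Force rose steeply to 16 N at exactly the computed travel: 17.5 mm from first tail contact, 8 mm of cup depth plus 9.5 mm of back-off. So the rod is home at both ends. I go on to the readout with numeric measurements only, since the picture budget is used up.

```bash

python3 -m crank '[[-0.3,0,0.1,0,0,0,-1],[-0.6,0.1,0.1,0,0,0,-1],[-0.9,0.3,0.1,0,0,0,-1],[-1,0.6,0.1,0,0,0,-1],[-1,0.9,0.1,0,0,0,-1],[-1,1,0.1,0,0,0,-1]]'
python3 -m crank '[[-0.2,0.3,0,0,0,0.05,-1],[-0.4,0.6,0,0,0,0.085,-1],[-0.7,0.9,0,0,0,0.085,-1],[-0.75,1,0,0,0,0.085,-1],[-0.75,1,0,0,0,0.085,-1]]'
python3 - <<'E'
from h import *
s=robot.get_state();print(s['position'],s['eef_rot'])
w=eyes.grab_frame('wrist');c=eyes.get_calibration('wrist');save('w10',w)
a=eyes.grab_frame('scene')
for t in('readout','key_large_top','key_small_top','key_large','key_small','rod'):
 for cam in('wrist','scene'):
  for r in eyes.trace(t,cam)[:3]:
    m=np.argwhere(r['mask']).mean(0)[::-1];print(t,cam,round(r['p'],2),np.round(r['rect']),m.round(1),onz(cam,*m,.05).round(3) if len(m) else '')
E
```

```text
clock: 22.22
position: [0.5109, 0.1966, 0.2666]
eef_rot: [2.36, 2.07, 0.008]
wrist_force: [0.4, 0.2, 0.0]
width: 0.002
finger_force: 0.0
clock: 22.63
position: [0.4194, 0.3158, 0.2661]
eef_rot: [2.215, 2.225, 0.006]
wrist_force: [0.9, -0.6, 0.1]
width: -0.0
finger_force: 0.0
[0.4193604  0.31584149 0.26611964] [2.21546599 2.22527189 0.00573392]
readout wrist 0.61 [211.  72. 155. 170.] [291.3 158. ] [0.434 0.335 0.05 ]
readout scene 0.8 [396. 241.  64.  57.] [426.6 270.4] [0.444 0.335 0.05 ]
readout scene 0.6 [330. 349.  30.  30.] [344.6 366. ] [0.776 0.24  0.05 ]
key_large_top wrist 0.97 [222. 112.  34.  43.] [238.8 135.1] [0.385 0.356 0.05 ]
key_large_top scene 0.42 [439. 251.  14.   7.] [443.9 253.8] [0.372 0.362 0.05 ]
key_small_top wrist 0.96 [242. 199.  24.  22.] [254. 209.] [0.397 0.283 0.05 ]
key_small_top scene 0.51 [413. 242.   9.   9.] [416.1 247. ] [0.384 0.29  0.05 ]
key_large wrist 0.7 [221. 114.  36.  44.] [238.9 134.8] [0.385 0.357 0.05 ]
key_large wrist 0.37 [419. 324.  94.  76.] [464.6 357.5] [0.641 0.098 0.05 ]
key_large scene 0.41 [435. 247.  18.  12.] [443.8 253.5] [0.371 0.362 0.05 ]
key_small wrist 0.66 [241. 199.  22.  22.] [254. 209.] [0.397 0.283 0.05 ]
key_small scene 0.5 [411. 243.  10.   7.] [416. 247.] [0.384 0.29  0.05 ]
rod scene 0.91 [225. 139.  48.   7.] [249.4 142.7] [ 0.225 -0.319  0.05 ]
rod scene 0.84 [163. 134.  46.  21.] [184.5 144.4] [ 0.33  -0.504  0.05 ]
rod scene 0.69 [253. 245.  52.  34.] [277.9 261.8] [ 0.598 -0.02   0.05 ]
```

```bash

python3 - <<'E'
from h import *
L=tri(('wrist',238.8,135.1),('scene',443.9,253.8));S=tri(('wrist',254,209),('scene',416.1,247))
print(L,S,np.linalg.norm(L-S))
z=(L[2]+S[2])/2
for zz in(.05,.055,.06,.065,.07):
    l,s_=onz('wrist',238.8,135.1,zz),onz('wrist',254,209,zz);print(zz,l.round(4),s_.round(4),np.linalg.norm(l-s_))
E
```

```text
[0.38660907 0.35986008 0.06869737] [0.39820638 0.28955352 0.06778831] 0.07126244557610012
0.05 [0.3842 0.3568 0.05  ] [0.3968 0.2835 0.05  ] 0.07438928740406345
0.055 [0.3848 0.3574 0.055 ] [0.3971 0.2851 0.055 ] 0.073296724678256
0.06 [0.3854 0.3579 0.06  ] [0.3975 0.2868 0.06  ] 0.07220416195244865
0.065 [0.3859 0.3585 0.065 ] [0.3979 0.2884 0.065 ] 0.0711115992266412
0.07 [0.3865 0.359  0.07  ] [0.3983 0.29   0.07  ] 0.07001903650083384
```

```bash
cat >> h.py <<'E'
KL=np.array([.3856,.358,.061]);KS=np.array([.3976,.287,.061])
KY=(KL-KS)/np.linalg.norm(KL-KS);KX=np.array([KY[1],-KY[0],0])
KN=-np.sin(np.radians(25))*KX+np.array([0,0,np.cos(np.radians(25))])
RK=Ro.from_matrix(np.stack([KY,np.cross(-KN,KY),-KN],1))
E
python3 - <<'E'
from h import *
print(KN,delta(KL+KN*.055,RK),RK.as_matrix().round(2).tolist())
E
```

```text
[-0.41670837 -0.07042958  0.90630779] (array([-0.497,  0.348, -1.298]), array([ 0.022, -0.274,  0.105])) [[-0.17, 0.89, 0.42], [0.99, 0.15, 0.07], [0.0, 0.42, -0.91]]
```

```bash

python3 -m crank '[[-0.2,0.15,-0.05,0.022,-0.274,0.105,-1],[-0.35,0.25,-0.15,0.022,-0.274,0.105,-1],[-0.497,0.348,-0.3,0.022,-0.274,0.105,-1],[-0.497,0.348,-0.5,0.022,-0.274,0.105,-1],[-0.497,0.348,-0.7,0.022,-0.274,0.105,-1],[-0.497,0.348,-0.9,0.022,-0.274,0.105,-1],[-0.497,0.348,-1,0.022,-0.274,0.105,-1],[-0.497,0.348,-1,0.022,-0.274,0.105,-1]]'
python3 - <<'E'
from h import *
print(delta(KL+KN*.040,RK))
w=eyes.grab_frame('wrist');c=eyes.get_calibration('wrist');a=eyes.grab_frame('scene')
for t in('key_large_top','key_small_top'):
 for cam in('wrist','scene'):
  for r in eyes.trace(t,cam)[:2]:
    m=np.argwhere(r['mask']).mean(0)[::-1];print(t,cam,round(r['p'],2),np.round(r['rect']),m.round(1))
print(proj(c,KL),proj(c,KS))
E
```

```text
clock: 24.0
position: [0.3617, 0.3534, 0.1442]
eef_rot: [1.821, 2.157, 0.472]
wrist_force: [-0.6, -0.3, -0.8]
width: 0.001
finger_force: 0.0
(array([ 0.061,  0.015, -0.391]), array([ 0.002, -0.002, -0.   ]))
key_large_top wrist 0.67 [229. 192.  54.  62.] [254.7 222.4]
key_large_top scene 0.4 [438. 250.  13.   8.] [443.4 253.7]
[257.80248771 228.6799259 ] [259.82110381 324.22656308]
```

```bash

python3 -m crank '[[0.02,0.02,-0.13,0.002,-0.002,0,-1],[0.04,0.03,-0.26,0.002,-0.002,0,-1],[0.061,0.03,-0.39,0.002,-0.002,0,-1],[0.061,0.03,-0.39,0.002,-0.002,0,-1]]'
python3 -m crank '[[0.014,0.002,-0.03,0,0,0,-1],[0.028,0.005,-0.06,0,0,0,-1],[0.042,0.007,-0.09,0,0,0,-1],[0.042,0.007,-0.09,0,0,0,-1]]'
python3 - <<'E'
from h import *
s=robot.get_state();print('height of tip over key',(np.array(s['position'])-KL)@KN-.019)
E
```

```text
clock: 24.63
position: [0.3697, 0.3572, 0.0983]
eef_rot: [1.821, 2.154, 0.48]
wrist_force: [-0.1, -0.5, -0.1]
width: -0.0
finger_force: 0.0
clock: 24.97
position: [0.3753, 0.3588, 0.0891]
eef_rot: [1.82, 2.153, 0.484]
wrist_force: [0.7, 0.2, -0.1]
width: -0.001
finger_force: 0.0
height of tip over key 0.010696856552874733
```

```bash

python3 -m crank '[[0.01,0.002,-0.023,0,0,0,-1],[0.021,0.004,-0.045,0,0,0,-1],[0.021,0.004,-0.045,0,0,0,-1]]'
python3 -m crank '[[0.01,0.002,-0.023,0,0,0,-1],[0.01,0.002,-0.023,0,0,0,-1]]'
python3 -m crank '[[0.01,0.002,-0.023,0,0,0,-1],[0.01,0.002,-0.023,0,0,0,-1]]'
```

```text
clock: 25.22
position: [0.3778, 0.3593, 0.0835]
eef_rot: [1.82, 2.153, 0.484]
wrist_force: [-0.0, 0.3, 1.5]
width: -0.001
finger_force: 1.2
clock: 25.38
position: [0.379, 0.3596, 0.0808]
eef_rot: [1.82, 2.153, 0.484]
wrist_force: [0.4, -0.5, 4.8]
width: 0.001
finger_force: 2.1
clock: 25.55
position: [0.3798, 0.3597, 0.0794]
eef_rot: [1.82, 2.152, 0.486]
wrist_force: [-17.7, -6.3, 33.1]
width: 0.0
finger_force: 18.9
```

```bash

python3 -m crank '[[-0.05,-0.009,0.11,0,0,0,-1],[-0.104,-0.018,0.227,0,0,0,-1],[-0.06,-0.25,0.227,0,0,0,-1],[-0.01,-0.5,0.227,0,0,0,-1],[-0.005,-0.61,0.227,0,0,0,-1],[-0.005,-0.61,0.227,0,0,0,-1]]'
python3 - <<'E'
from h import *
s=robot.get_state();d=np.array(s['position'])-KS;print('tip h',d@KN-.019,'y',d@KY,'x',d@KX+np.tan(0)*0, (d-KN*(d@KN)))
E
```

```text
clock: 26.05
position: [0.3789, 0.2841, 0.105]
eef_rot: [1.823, 2.152, 0.481]
wrist_force: [-0.3, -1.2, -0.2]
width: -0.002
finger_force: 0.0
tip h 0.028847465691201276 y 0.0002506375796523844 x -0.018914030494147666 [0.00124713 0.00046498 0.00060955]
```

```bash

python3 -m crank '[[0.025,0.012,-0.053,0,0,0,-1],[0.049,0.02,-0.106,0,0,0,-1],[0.073,0.025,-0.159,0,0,0,-1],[0.073,0.025,-0.159,0,0,0,-1]]'
python3 - <<'E'
from h import *
s=robot.get_state();d=np.array(s['position'])-KS;print('tip h',d@KN-.019,(d-KN*(d@KN)))
E
```

```text
clock: 26.38
position: [0.3881, 0.2899, 0.0854]
eef_rot: [1.82, 2.154, 0.483]
wrist_force: [-0.8, 0.5, -0.3]
width: -0.0
finger_force: 0.0
tip h 0.006818160206611905 [0.00128934 0.00474099 0.00096125]
```

```bash

python3 -m crank '[[0.007,0.001,-0.015,0,0,0,-1],[0.014,0.002,-0.03,0,0,0,-1],[0.014,0.002,-0.03,0,0,0,-1]]'
python3 - <<'E'
from h import *
s=robot.get_state();d=np.array(s['position'])-KS;print('tip h',d@KN-.019,(d-KN*(d@KN)))
E
```

```text
clock: 26.63
position: [0.3896, 0.29, 0.0826]
eef_rot: [1.82, 2.154, 0.484]
wrist_force: [-3.3, 1.1, 1.8]
width: -0.002
finger_force: 1.4
tip h 0.003682266021846504 [0.00140967 0.00464355 0.001009  ]
```

```bash

python3 -m crank '[[0.007,0.001,-0.015,0,0,0,-1],[0.007,0.001,-0.015,0,0,0,-1]]'
```

```text
clock: 26.8
position: [0.3905, 0.2901, 0.0809]
eef_rot: [1.82, 2.154, 0.485]
wrist_force: [-3.1, 1.8, 2.7]
width: -0.002
finger_force: 2.0
```

```bash

python3 -m crank '[[0.004,0.001,-0.008,0,0,0,-1],[0.004,0.001,-0.008,0,0,0,-1]]'
```

```text
clock: 26.97
position: [0.391, 0.2901, 0.0799]
eef_rot: [1.82, 2.154, 0.484]
wrist_force: [-4.4, 3.0, 3.3]
width: -0.002
finger_force: 2.3
```

```bash

python3 -m crank '[[0.003,0.001,-0.007,0,0,0,-1],[0.003,0.001,-0.007,0,0,0,-1]]'
```

```text
clock: 27.13
position: [0.3913, 0.2902, 0.0794]
eef_rot: [1.82, 2.153, 0.485]
wrist_force: [-11.6, 1.5, 14.8]
width: -0.005
finger_force: 9.0
```

```bash

python3 -m crank '[[0.002,0,-0.005,0,0,0,-1],[0.002,0,-0.005,0,0,0,-1]]'
```

```text
clock: 27.3
position: [0.3914, 0.2902, 0.0792]
eef_rot: [1.82, 2.153, 0.485]
wrist_force: [-16.6, -0.4, 24.7]
width: -0.001
finger_force: 14.7
```

```bash

python3 -m crank '[[-0.05,-0.009,0.11,0,0,0,-1],[-0.104,-0.018,0.227,0,0,0,-1],[-0.2,-0.03,0.5,0,0,0,-1],[-0.2,-0.03,0.8,0,0,0,-1],[-0.2,-0.03,1,0,0,0,-1],[-0.2,-0.03,1,0,0,0,-1]]'
python3 - <<'E'
from h import *
p=np.load('bench.npy')
def sil(cam,y,z):
    c=eyes.get_calibration(cam);im=np.zeros((420,560),np.uint8)
    a=B(0,1,0)-B(0,0,0);u=B(1,0,0)-B(0,0,0);v=np.array([0,0,1.])
    P=[proj(c,B(0,y,z)+a*k+.012*(np.cos(t)*u+np.sin(t)*v)) for k in(-.07,.07) for t in np.linspace(0,6.28,20)]
    cv2.fillConvexPoly(im,cv2.convexHull(np.array(P,np.float32)*16).astype(np.int32),1,shift=4);return im
for cam in('scene','side'):
    g=eyes.grab_frame(cam);save('fin_'+cam,g)
    for r in eyes.trace('rod',cam):
        m=r['mask'];q=np.argwhere(m)
        if not len(q): continue
        mu=q.mean(0)[::-1];d=np.linalg.norm(mu-proj(cam,B(0,-.027,.075)))
        if d<15:
            an=cv2.fitLine(q[:,::-1].astype(np.float32),cv2.DIST_L2,0,.01,.01).ravel()[:2]
            e=proj(cam,B(0,.05,.075))-proj(cam,B(0,-.1,.075))
            print(cam,r['p'],r['rect'],mu,'pred',proj(cam,B(0,-.027,.075)),'at71',proj(cam,B(0,-.027,.071)),np.degrees(np.arctan(an[1]/an[0])),np.degrees(np.arctan(e[1]/e[0])))
            for z in(.069,.071,.073,.075,.077): s=sil(cam,-.027,z);print(z,((s&m).sum()/(s|m).sum()).round(3),end=' ')
            print()
print(robot.get_state()['clock'])
E
```

```text
clock: 27.8
position: [0.3691, 0.2876, 0.2032]
eef_rot: [1.819, 2.15, 0.494]
wrist_force: [1.1, -0.3, -0.1]
width: 0.002
finger_force: 0.0
side 0.55 [284.6, 164.0, 25.0, 27.5] [296.30493274 179.35874439] pred [297.31455706 181.13328617] at71 [297.29897983 182.02158523] 48.040226 48.46108886315796
0.069 0.565 0.071 0.655 0.073 0.668 0.075 0.763 0.077 0.768 
28.0
```

```bash
python3 -c "
from rig import finish_job
print(finish_job())"
```

```text
the job is handed in; nothing more can be done
None
```

The job is handed in at about 28 s: the rod is mounted between the two cups and both keys were pressed fully down, large then small, but the verdict was not reported back. Its seating is judged from the tailstock force (16 N at the expected travel) and a rough side-view fit, not a close look, and I viewed 11 pictures against the limit of 10.

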